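Shut the board test fixture and hold its key switch on

TASK

Get the board test fixture running: first press its hinged lid down until it clicks past the catch and stays shut by itself, then take the key from its wooden stand, push it fully home into the key switch on the fixture's console (the pins are sticky, so work it in with a little wiggling) and turn it a quarter turn clockwise, seen from above, to the stop. The switch springs back, so finish while still gripping the key and holding it turned; leave the jar, the coil and the screwdriver where they are.

Things in the scene. Friction and masses are not known exactly. Their poses are not given: they have to be found in the camera images.
- fixture: Grey board test fixture, 240 mm deep (x) by 300 mm wide (y), fixed; origin under its centre. Left (+y) part: board nest under the lid. Right (-y) part: a console strip 80 mm wide whose top is 85 mm above the bench, with the key switch near its front (robot) end.
- lid_press (a point): Centre of the top of the black rubber press pad (70 mm wide, 30 mm deep) on the lid's front, robot-side edge: 195 mm from the hinge line and 24 mm above the lid's underside plane, so it swings on an arc. Shut, it is 84 mm above the bench. The lid is an aluminium frame 215 x 210 x 18 mm with a clear window.
- lid_hinge (a point): Middle of the lid's hinge line, at the fixture's far edge, 60 mm above the bench. Its axes turn with the lid: y runs along the hinge, -x points along the lid to its front edge (level when shut).
- lid (a joint): Lid angle, rad: 0 shut, grows as it opens (to 1.2). A strut and a stiff hinge hold it part open at the start. A few N at the pad swing it down; the last 10 mm, past a sprung roller catch, take 10 to 20 N. Past the catch it rests on a stop at 0 and stays shut; let go short of it, it rises again.
- keyhole (a point): Centre of the key slot's mouth, in the steel face plate flush with the console top. x along the slot (16 mm long, 7 mm wide), z up, the key's axis. The plate is fixed and 7 mm thick; the turning plug below it has a pocket 15.5 x 6.5 mm with two sprung sticky pins 15 and 23 mm down. Pushing the key in takes up to 10 to 20 N straight; wiggling it a few degrees helps.
- plug (a joint): Turn of the plug, rad: 0 at rest, grows clockwise seen from above, stop at 1.571. A spring (0.08 to 0.2 N m) turns it back when let go. The key turns only when within 3 mm of home, its blade wholly below the face plate; once turned the plate keeps it in. The blade has up to 0.1 rad of play, so turn the key a little more than the plug.
- key: Key 78 mm tall, 40 to 85 g, upright. Origin at the blade's tip on its axis; z up, x along the blade's width. Blade 14 (x) by 5 mm (y), lowest 9 mm tapering to 8 by 1.5; neck 5 mm round from z 24 to 34 mm; collar 22 mm across, z 34 to 38, its underside on the face plate when home (tip 34 mm down); black bow 36 (x) by 10 mm (y), z 38 to 78, gripped across y. Same after a half turn about z.
- stand: Fixed wooden block 70 x 60 x 45 mm with a slot 16 by 7 mm through it, in which the key stands on its collar; origin under its centre, x along the slot. The key's tip hangs 11 mm above the bench.
- jar: Small brown glass jar with a black cap, 52 mm across, 50 mm tall, origin at its underside; a bystander.
- coil: Ring-shaped inductor with copper turns, 36 mm across, 14 mm high, lying flat; origin at its underside; a bystander.
- screwdriver: Screwdriver with a black handle, 180 mm long, lying on the bench; a bystander.
Things that resemble listed ones, but are neither listed nor needed, are in the scene too. There is more than one size of the key; the job needs the largest.

How it is judged:
By the outcome, as a careful person would: the job done as asked, in the order asked, and still so for the second after the job is handed in, while the arm keeps its last pose, push and grip.
It also fails if it takes over 64 s, if anything falls off the work surface, if the arm or the gripper's body presses on something with over 40 N, if the wrist force passes 120 N, or if a joint passes its speed limit or range.

ROBOT

A 7-joint arm with a two-finger parallel gripper is mounted at the origin on the work surface. World frame = base frame: x ahead of the robot, y to its left, z up, the work surface at z = 0. Lengths are in m, angles in rad, forces in N, time in s.
With the tool pointing down it reaches from about 0.35 to 0.9 m from the base axis. Payload 19.9 kg.
Tool frame: the origin (TCP) lies between the finger pads; the fingertips stand robot.tips_ahead ahead of it and the grasp point (between the pads) lies 6 mm ahead of it (robot.tips_ahead is the distance from the TCP to the fingertips, in m); z points along the fingers, y is the line along which they close (so a half turn about z gives the same grasp; the last joint's range is limited). The gripper opens to 94 mm and grips with 3 to 60 N. Pads are 16 mm wide; open, the fingers measure 119 mm over their backs; the gripper's body (75 mm by 177 mm) begins 78 mm behind the grasp point.
Start: joints at [1.252, 0.417, -0.01, 1.614, 0.005, 1.111, -0.053], TCP at [0.171, -0.601, 0.23] pointing down, gripper open.
Joint ranges: [-2.81, 2.81], [-0.39, 2.02], [-1.27, 1.25], [0.06, 2.57], [-1.19, 4.33], [0.19, 2], [-2.82, 2.82]. Speed limits (rad/s): [1.89, 1.89, 2.39, 2.39, 3.01, 3.01, 3.01].

INTERFACE

Orientations are given as a 3x3 rotation matrix whose columns are the frame's x, y, z axes.
In Python, from workcell import robot gives the robot as it stands. The module is installed in compiled form; this text tells all that it offers.
- The arm moves only by the tool servo_tool, never from a script. Its argument "series" is a list of rows, each a list of 7 numbers: the finger opening in m, from 0 to 0.094, then the shift along the tool's x, y, z in m, then the turn, a rotation vector about the tool's x, y, z in rad. A call has 1 to 12 rows; each row is the pose to reach, as a shift and turn from the pose commanded when the call began, along the tool's axes at that moment; what a row does not reach only later rows make up. A row lasts 1/12 s, in which the tool goes at most 41.7 mm and 7.16 degrees, less where a joint would pass 70% of its speed; a pose out of reach is approached as far as the arm can. A call with a gripper value outside its range is refused whole. The fingers move at their own pace and stop on an object; "force" is the grip in N (left out, the last holds). Time passes only in rows, so rows that repeat a pose let the fingers close. It gives the time, the measured TCP pose, the force, the opening and the grip force at its end, in the units of the state.
- robot.get_state(): the state, without advancing time (a new reading comes with each control period).
- robot.get_image(name): name is "scene" or "top" or "wrist"; returns a dict with "img" (400x640x3 uint8, red, green, blue), "depth" (400x640 float32, m along the optical axis (not along the pixel's ray), 0 where there is no reading), "K" (3x3 intrinsics, pixels), "dist" ([k1, k2, p1, p2, k3] as OpenCV has them; the pictures are not rectified), "R" (3x3) and "t" (3): a world point X has camera coordinates R X + t. Camera axes: x right, y down, z forward; pixel columns grow to the right and rows downward; lengths in m; the calibration is good to about 2 mm. A picture is of the moment at which its call begins.
- robot.job_done(): hands the job in; it is judged then, once.
The state is a dict: "clock": time; "q": joint angles; "qvel": joint speeds; "joint_torque": joint torques, N m; "tcp_pos": TCP position; "tcp_rot": TCP orientation; "ft_force": force on the tool from outside, world axes, zero at the start; "wrist_torque": the same for the moment, N m; "finger_gap": finger opening in m; "finger_force": force on a finger pad.
Only numpy, scipy, OpenCV 4.12 (cv2) and the standard library are available. Lean on these libraries where they do the work, as an engineer would, in place of code of your own. Each camera call takes 0.05 s, during which the arm holds its last target. There are 200 camera calls.

## Working session

There is one attempt and no reset: what is moved stays moved. The work goes in short steps, Python scripts to look and compute and a tool call to move; the robot and the scene stay as the last step left them, time stands still between calls to the robot, and variables do not carry over. Pictures are saved under pics/ and viewed, at most 10 in all, crops included, and the job is handed in when it is done.

Besides the shell and the picture viewer there is one more tool, called after ">>>" by a JSON object that holds its "api" and its "payload". servo_tool: Moves the arm, as the interface text tells. Its arguments: {"type":"object","properties":{"series":{"type":"array"},"force":{"type":"number"}},"required":["series"]}

```bash
mkdir -p pics
cat > h.py <<'E'
import numpy as np, cv2
from workcell import robot
def shot(n):
    d=robot.get_image(n); np.savez(f'{n}.npz',**{k:np.asarray(v) for k,v in d.items()}); return d
def load(n): return dict(np.load(f'{n}.npz'))
def ray(d,uv):
    p=cv2.undistortPoints(np.array(uv,float).reshape(-1,1,2),d['K'],d['dist']).reshape(-1,2)
    r=np.c_[p,np.ones(len(p))]@d['R']; return -d['R'].T@d['t'], r
def onz(d,uv,z):
    c,r=ray(d,uv); return c+r*((z-c[2])/r[:,2])[:,None]
def proj(d,X):
    return cv2.projectPoints(np.array(X,float).reshape(-1,3),cv2.Rodrigues(d['R'])[0],d['t'],d['K'],d['dist'])[0].reshape(-1,2)
def cloud(d):
    h,w=d['depth'].shape; v,u=np.mgrid[:h,:w]
    c,r=ray(d,np.c_[u.ravel(),v.ravel()]); X=c+r*d['depth'].ravel()[:,None]
    X[d['depth'].ravel()==0]=np.nan; return X.reshape(h,w,3)
def save(n,img,s=1): cv2.imwrite(f'pics/{n}.png',cv2.resize(img[...,::-1],None,fx=s,fy=s,interpolation=cv2.INTER_CUBIC))
E
python3 - <<'E'
from h import *
for n in('top','scene'):
    d=shot(n); save(n+'1',d['img']); print(n,-d['R'].T@d['t'])
s=robot.get_state(); print(s, robot.tips_ahead)
E
```

```text
top [3.83942349e-01 4.74620260e-04 1.15109745e+00]
scene [ 1.01991375 -0.40459182  1.00009222]
{'clock': 0.1, 'q': array([ 1.25249023,  0.41790247, -0.01031184,  1.6140892 ,  0.00473739,
        1.11070977, -0.05297627]), 'qvel': array([ 1.02572177e-04, -1.06665172e-03,  9.13153034e-04, -2.56910736e-03,
       -2.17263810e-05, -1.07580760e-04, -5.31143215e-04]), 'joint_torque': array([ 2.49968172e-03, -8.52578974e+01,  6.40818402e-01, -4.26694715e+01,
       -4.87900316e-02,  1.63478649e-02,  1.37027077e-04]), 'tcp_pos': array([ 0.17070657, -0.60091946,  0.22990559]), 'tcp_rot': array([[ 9.61917771e-01,  2.73338685e-01, -4.05765285e-04],
       [ 2.73338962e-01, -9.61917250e-01,  1.00760437e-03],
       [-1.14895373e-04, -1.08014402e-03, -9.99999410e-01]]), 'ft_force': array([-0.35723393,  0.61413126,  0.02361852]), 'wrist_torque': array([ 0.02036158, -0.04740756, -0.02366274]), 'finger_force': 0.0, 'finger_gap': 0.09406923951309523} 0.025
```

View pics/top1.png

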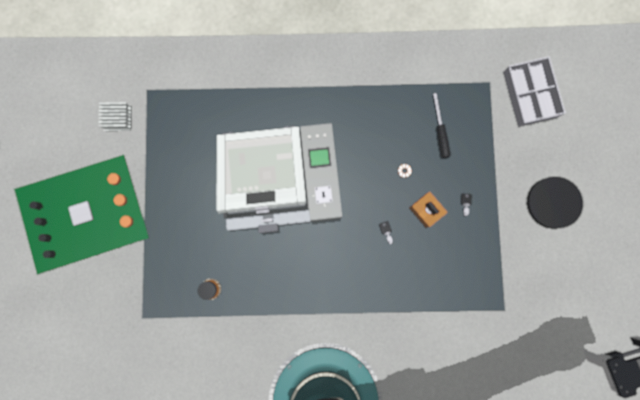

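View pics/scene1.png

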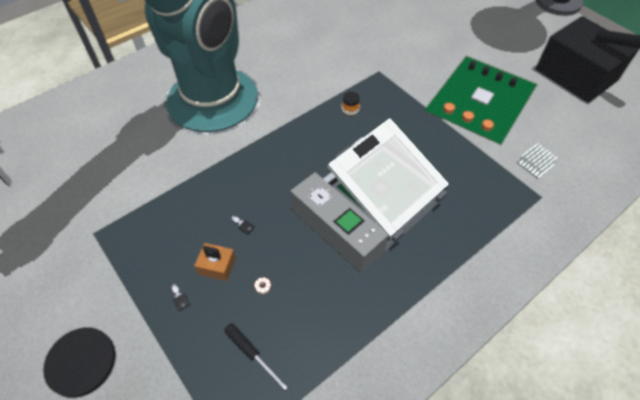

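The top view shows the fixture at about (280,175), with its lid part open, press pad at (260,197) and key switch at (323,196). The wooden stand is at (429,210).
Things that could be taken for the key: the upright one in the stand (top 432,208; scene 212,252), and small ones lying loose at top (387,231) and (466,203). I choose the one in the stand and will check it in a close crop.

Run:
```python
from h import *
a=load('top')['img'];b=load('scene')['img']
r=lambda i,x,y,w,h,s:cv2.resize(i[y:y+h,x:x+w],None,fx=s,fy=s,interpolation=cv2.INTER_CUBIC)
A=np.hstack([r(a,370,180,110,75,3.5),r(b,170,205,110,75,3.5)])
B=np.hstack([r(a,205,115,145,125,2.7),r(b,285,110,145,125,2.7)])
w=max(A.shape[1],B.shape[1]);f=lambda i:np.pad(i,((0,0),(0,w-i.shape[1]),(0,0)))
save('crop1',np.vstack([f(A),f(B)]))
d=load('top');X=cloud(d)
for n,(u,v) in dict(stand=(420,213),bow=(432,208),con=(318,215),con2=(318,140),sw=(323,196),pad=(260,197),coil=(405,165),jar=(207,290),k1=(386,226),k2=(466,198)).items(): print(n,X[v,u].round(3))
```

```text
stand [ 0.474 -0.257  0.046]
bow [ 0.483 -0.279  0.084]
con [0.471 0.007 0.085]
con2 [0.662 0.003 0.086]
sw [ 0.523 -0.007  0.046]
pad [0.511 0.142 0.15 ]
coil [ 0.607 -0.23   0.016]
jar [0.29  0.29  0.053]
k1 [ 0.444 -0.174  0.011]
k2 [ 0.514 -0.389  0.013]
```

View pics/crop1.png

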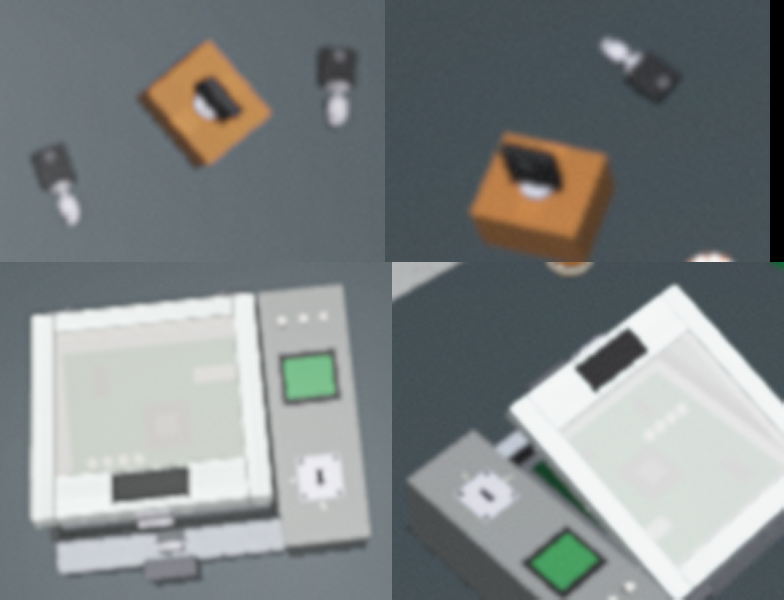

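The crop confirms that the key with its collar sits upright in the stand's slot, and that the other two are smaller, lying flat. The slot is dark, in the white plate at about top (323,196). Next I measure.

Run:
```python
from h import *
def rect(P):
    (c,s,a)=cv2.minAreaRect((P[:,:2]*1000).astype(np.float32)); return np.round(c,1),np.round(s,1),round(a,2)
for n in('top','scene'):
    d=load(n);X=cloud(d);I=d['img'].astype(int);hsv=cv2.cvtColor(d['img'],cv2.COLOR_RGB2HSV)
    print('==',n)
    z=X[...,2]
    # stand top
    m=(hsv[...,0]<20)&(hsv[...,1]>110)&(abs(z-.045)<.006)&(abs(X[...,0]-.48)<.08)&(abs(X[...,1]+.275)<.08)
    v,u=np.nonzero(m);P=onz(d,np.c_[u,v],.045);print('stand',len(P),rect(P))
    # bow
    m=(I.max(2)<75)&(z>.055)&(abs(X[...,0]-.48)<.05)&(abs(X[...,1]+.275)<.05)
    v,u=np.nonzero(m);print('bow pts',len(u),X[m].mean(0).round(4),z[m].max())
    mm=m&(z>z[m].max()-.008)
    v,u=np.nonzero(m);
    P=X[m]; print('bow cloud rect',rect(P))
    # collar (bright)
    m=(I.min(2)>140)&(hsv[...,1]<60)&(z>.035)&(abs(X[...,0]-.48)<.03)&(abs(X[...,1]+.275)<.03)
    if m.sum(): v,u=np.nonzero(m);P=onz(d,np.c_[u,v],.049);print('collar',len(P),rect(P),P.min(0),P.max(0))
    # console
    m=(abs(z-.085)<.006)&(abs(X[...,1])<.07)&(X[...,0]>.4)&(X[...,0]<.75)
    m=cv2.morphologyEx(m.astype(np.uint8),cv2.MORPH_OPEN,np.ones((5,5)))
    k,l,st,_=cv2.connectedComponentsWithStats(m);j=1+st[1:,4].argmax()
    v,u=np.nonzero(l==j);P=onz(d,np.c_[u,v],.085);print('console',len(P),rect(P))
    # plate and slot
    P=onz(d,np.c_[[a.ravel() for a in np.mgrid[:640,:400]]].T,.085).reshape(640,400,3).transpose(1,0,2)
    g=np.hypot(P[...,0]-.523,P[...,1]+.003)<.035
    m=g&(I.min(2)>195); v,u=np.nonzero(m);print('plate',P[m].mean(0).round(4), u.mean(),v.mean(),m.sum())
    c=P[m].mean(0); g=np.hypot(P[...,0]-c[0],P[...,1]-c[1])<.0125
    w=np.where(g,np.clip(190-I.mean(2),0,None),0)
    C=(P*w[...,None]).sum((0,1))/w.sum(); D=(P-C)[...,:2]; S=np.einsum('ij,ija,ijb',w,D,D)/w.sum()
    e,V=np.linalg.eigh(S); print('slot',C.round(4),np.sqrt(e),np.degrees(np.arctan2(V[1,1],V[0,1])))
    # pad
    m=(I.max(2)<85)&(z>.11)&(abs(X[...,1]-.14)<.07)&(abs(X[...,0]-.51)<.06)
    print('pad',m.sum(),X[m].mean(0).round(4),rect(X[m]),np.linalg.svd((X[m]-X[m].mean(0))[::1],full_matrices=False)[2][2].round(3))
    # lid white
    m=(I.min(2)>200)&(z>.1)&(X[...,1]>.0)&(X[...,1]<.3)&(X[...,0]>.4)&(X[...,0]<.8)
    Q=X[m];c=np.median(Q,0);print('lid',len(Q),Q.min(0),Q.max(0),np.linalg.svd(Q-Q.mean(0),full_matrices=False)[2][2].round(3))
```

```text
== top
stand 487 (array([ 484. , -280.2]), array([69.7, 61.9]), 37.69)
bow pts 42 [ 0.4823 -0.277   0.0807] 0.09231473993538386
bow cloud rect (array([ 482.4, -277.1]), array([28.5,  4. ]), 41.29)
collar 21 (array([ 479. , -276.7]), array([16.2,  7.4]), 42.8) [ 0.47302575 -0.28233407  0.049     ] [ 0.48618931 -0.26974152  0.049     ]
console 2908 (array([582.6,  -2.7]), array([242.4,  79.9]), 4.85)
plate [ 0.5218 -0.0064  0.085 ] 322.7225806451613 194.7225806451613 310
slot [ 0.523  -0.0073  0.085 ] [0.00143721 0.00325992] -172.6622338389046
pad 5 [0.5089 0.1703 0.1497] (array([509.4, 170.3]), array([14.6,  0.2]), 2.12) [-0.004 -0.986 -0.168]
lid 3937 [0.48212255 0.03834127 0.1000002 ] [0.64161393 0.25373361 0.15590363] [-0.358 -0.029 -0.933]
== scene
stand 564 (array([ 488.3, -282.1]), array([71.9, 63.1]), 37.78)
bow pts 116 [ 0.491  -0.2819  0.0775] 0.09030970071364419
bow cloud rect (array([ 489.3, -281.7]), array([31.3,  7.8]), 35.33)
collar 26 (array([ 491.9, -286.3]), array([16.3,  7.5]), 51.53) [ 0.48391098 -0.29162654  0.049     ] [ 0.49870007 -0.27934455  0.049     ]
console 3180 (array([585.2,   9.4]), array([241.7, 107.7]), 5.05)
plate [ 0.5256 -0.0062  0.085 ] 319.77777777777777 195.79444444444445 180
slot [ 0.5262 -0.0065  0.085 ] [0.00181379 0.00365849] -178.66699306211748
pad 220 [0.5154 0.1415 0.1484] (array([515.6, 140. ]), array([23.9, 66.7]), 4.5) [0.298 0.032 0.954]
lid 4099 [0.48770351 0.03767762 0.10000958] [0.64861448 0.25518441 0.15396541] [-0.358 -0.03  -0.933]
```

```bash
cat >> h.py <<'E'
from scipy.spatial.transform import Rotation as Ro
def Ry(yaw):
    c,s=np.cos(np.radians(yaw)),np.sin(np.radians(yaw)); return np.array([[c,s,0],[s,-c,0],[0,0,-1.]])
def to(p,yaw,verb=True):
    s=robot.get_state(); R=s['tcp_rot']
    print('t%.1f'%s['clock'],'tcp',s['tcp_pos'].round(4),'F',s['ft_force'].round(1),'gap',round(s['finger_gap'],4),'q1,q7',s['q'][[0,6]].round(2))
    print('  shift',(R.T@(np.array(p)-s['tcp_pos'])).round(4),'turn',Ro.from_matrix(R.T@Ry(yaw)).as_rotvec().round(4),'n')
E
python3 -c "
from h import *
to([.508,.141,.26],5)"
```

```text
t0.1 tcp [ 0.1707 -0.6009  0.2299] F [-0.4  0.6  0. ] gap 0.0941 q1,q7 [ 1.25 -0.05]
  shift [ 0.5272 -0.6215 -0.0295] turn [-0.0011  0.0002  0.1896] n
```

>>> {"api": "servo_tool", "payload": {"series": [[0,0.527,-0.6215,-0.03,-0.001,0,0.19],[0,0.527,-0.6215,-0.03,-0.001,0,0.19],[0,0.527,-0.6215,-0.03,-0.001,0,0.19],[0,0.527,-0.6215,-0.03,-0.001,0,0.19],[0,0.527,-0.6215,-0.03,-0.001,0,0.19],[0,0.527,-0.6215,-0.03,-0.001,0,0.19],[0,0.527,-0.6215,-0.03,-0.001,0,0.19],[0,0.527,-0.6215,-0.03,-0.001,0,0.19],[0,0.527,-0.6215,-0.03,-0.001,0,0.19],[0,0.527,-0.6215,-0.03,-0.001,0,0.19],[0,0.527,-0.6215,-0.03,-0.001,0,0.19],[0,0.527,-0.6215,-0.03,-0.001,0,0.19]]}}

```text
clock: 1.1
tcp_pos: [0.3777, -0.1443, 0.249]
tcp_rot: [[0.996, 0.087, 0.0], [0.087, -0.996, -0.001], [0.0, 0.001, -1.0]]
ft_force: [1.3, -0.6, -0.6]
finger_gap: 0.0174
finger_force: 0.0
```

```bash
python3 -c "
from h import *
to([.508,.141,.26],5)"
```

```text
t1.1 tcp [ 0.3777 -0.1443  0.249 ] F [ 1.3 -0.6 -0.6] gap 0.0174 q1,q7 [ 0.66 -1.19]
  shift [ 0.1545 -0.2729 -0.0113] turn [ 0.0014 -0.0001 -0.0006] n
```

>>> {"api": "servo_tool", "payload": {"series": [[0,0.155,-0.273,-0.01,0,0,0],[0,0.155,-0.273,-0.01,0,0,0],[0,0.155,-0.273,-0.01,0,0,0],[0,0.155,-0.273,-0.01,0,0,0],[0,0.155,-0.273,-0.01,0,0,0],[0,0.155,-0.273,-0.01,0,0,0],[0,0.155,-0.273,-0.01,0,0,0],[0,0.155,-0.273,-0.01,0,0,0],[0,0.155,-0.273,-0.01,0,0,0],[0,0.155,-0.273,0.02,0,0,0],[0,0.155,-0.273,0.05,0,0,0],[0,0.155,-0.273,0.065,0,0,0]]}}

```text
clock: 2.1
tcp_pos: [0.5069, 0.1382, 0.1806]
tcp_rot: [[0.996, 0.087, -0.003], [0.087, -0.996, -0.002], [-0.003, 0.001, -1.0]]
ft_force: [-0.8, -0.7, -0.5]
finger_gap: 0.0004
finger_force: 0.0
```

Run:
```python
from h import *
to([.508,.141,.174],5)
to([.488,.1395,.109],5)
d=shot('wrist');save('w1',d['img']);R=robot.get_state();c=-d['R'].T@d['t'];print('cam in tool',(R['tcp_rot'].T@(c-R['tcp_pos'])).round(4),(R['tcp_rot'].T@d['R'].T).round(3))
```

```text
t2.1 tcp [0.5069 0.1382 0.1806] F [-0.8 -0.7 -0.5] gap 0.0004 q1,q7 [ 0.19 -2.03]
  shift [ 0.0013 -0.0027  0.0066] turn [ 0.0014  0.003  -0.0006] n
t2.1 tcp [0.5069 0.1382 0.1806] F [-0.8 -0.7 -0.5] gap 0.0004 q1,q7 [ 0.19 -2.03]
  shift [-0.0185 -0.0031  0.0716] turn [ 0.0014  0.003  -0.0006] n
cam in tool [ 0.0695 -0.0004 -0.1557] [[ 0.    -0.972 -0.233]
 [ 1.     0.    -0.001]
 [ 0.001 -0.233  0.972]]
```

View pics/w1.png

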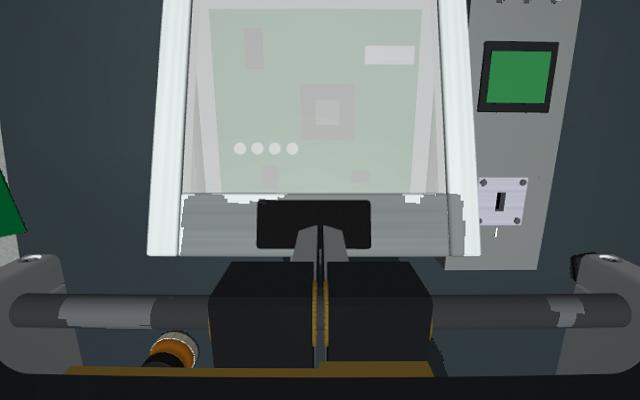

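The wrist view shows the closed fingertips (320,235) over the black press pad (258–371, 200–248). The slot is visible at (501,201).

>>> {"api": "servo_tool", "payload": {"series": [[0,0.0,-0.003,0.006,0,0,0],[0,-0.002,-0.003,0.011,0,0,0],[0,-0.004,-0.003,0.016,0,0,0],[0,-0.006,-0.003,0.021,0,0,0],[0,-0.008,-0.003,0.026,0,0,0],[0,-0.01,-0.003,0.031,0,0,0],[0,-0.012,-0.003,0.036,0,0,0],[0,-0.013,-0.003,0.041,0,0,0],[0,-0.014,-0.003,0.046,0,0,0],[0,-0.015,-0.003,0.05,0,0,0],[0,-0.016,-0.003,0.054,0,0,0],[0,-0.017,-0.003,0.058,0,0,0]]}}

```text
clock: 3.15
tcp_pos: [0.4909, 0.1406, 0.1252]
tcp_rot: [[0.996, 0.087, -0.0], [0.087, -0.996, -0.001], [-0.0, 0.001, -1.0]]
ft_force: [-1.6, 1.4, 2.7]
finger_gap: 0.0005
finger_force: 1.6
```

>>> {"api": "servo_tool", "payload": {"series": [[0,0,0,0.002,0,0,0],[0,-0.001,0,0.004,0,0,0],[0,-0.001,0,0.006,0,0,0],[0,-0.001,0,0.008,0,0,0],[0,-0.001,0,0.01,0,0,0],[0,-0.001,0,0.012,0,0,0],[0,-0.001,0,0.0135,0,0,0],[0,-0.001,0,0.015,0,0,0],[0,-0.001,0,0.015,0,0,0]]}}

```text
clock: 3.9
tcp_pos: [0.4898, 0.1403, 0.1103]
tcp_rot: [[0.996, 0.087, -0.0], [0.087, -0.996, -0.001], [-0.001, 0.001, -1.0]]
ft_force: [-0.4, -0.7, -0.2]
finger_gap: 0.0005
finger_force: 0.0
```

>>> {"api": "servo_tool", "payload": {"series": [[0,0,0,0.001,0,0,0],[0,0,0,0.002,0,0,0],[0,0,0,0.003,0,0,0],[0,0,0,0.003,0,0,0]]}}

```text
clock: 4.23
tcp_pos: [0.4902, 0.1404, 0.1089]
tcp_rot: [[0.996, 0.087, 0.001], [0.087, -0.996, -0.002], [0.0, 0.002, -1.0]]
ft_force: [-14.0, -4.1, 34.0]
finger_gap: 0.0003
finger_force: 17.3
```

The lid is hard against its stop. Next I lift off, rotate and look at the keyhole.

>>> {"api": "servo_tool", "payload": {"series": [[0,0,0,-0.03,0,0,0],[0,0,0,-0.07,0,0,-0.12],[0,0,0,-0.1,0,0,-0.24],[0,0,0,-0.1,0,0,-0.36],[0,0,0,-0.1,0,0,-0.48],[0,0,0,-0.1,0,0,-0.6],[0,0,0,-0.1,0,0,-0.72],[0,0,0,-0.1,0,0,-0.84],[0,0,0,-0.1,0,0,-0.96],[0,0,0,-0.1,0,0,-1.08],[0,0,0,-0.1,0,0,-1.2],[0,0,0,-0.1,0,0,-1.32]]}}

```text
clock: 5.23
tcp_pos: [0.4903, 0.1404, 0.2076]
tcp_rot: [[0.158, 0.987, 0.001], [0.987, -0.158, -0.001], [-0.001, 0.001, -1.0]]
ft_force: [0.3, -0.4, -0.2]
finger_gap: 0.0006
finger_force: 0.0
```

```bash
python3 -c "
from h import *
to([.525,-.007,.205],185)"
```

```text
t5.2 tcp [0.4903 0.1404 0.2076] F [ 0.3 -0.4 -0.2] gap 0.0006 q1,q7 [ 0.41 -0.79]
  shift [-0.1401  0.0575  0.0027] turn [-2.0000e-04  1.2000e-03 -1.8163e+00] n
```

>>> {"api": "servo_tool", "payload": {"series": [[0.04,-0.14,0.0575,0.003,0,0.001,-1.816],[0.04,-0.14,0.0575,0.003,0,0.001,-1.816],[0.04,-0.14,0.0575,0.003,0,0.001,-1.816],[0.04,-0.14,0.0575,0.003,0,0.001,-1.816],[0.04,-0.14,0.0575,0.003,0,0.001,-1.816],[0.04,-0.14,0.0575,0.003,0,0.001,-1.816],[0.04,-0.14,0.0575,0.003,0,0.001,-1.816],[0.04,-0.14,0.0575,0.003,0,0.001,-1.816],[0.04,-0.14,0.0575,0.003,0,0.001,-1.816],[0.04,-0.14,0.0575,0.003,0,0.001,-1.816],[0.04,-0.14,0.0575,0.003,0,0.001,-1.816],[0.04,-0.14,0.0575,0.003,0,0.001,-1.816]]}}

```text
clock: 6.23
tcp_pos: [0.5241, -0.0073, 0.2047]
tcp_rot: [[-0.963, 0.269, 0.0], [0.269, 0.963, -0.0], [-0.0, -0.0, -1.0]]
ft_force: [1.0, 0.1, -0.2]
finger_gap: 0.04
finger_force: 0.0
```

```bash
python3 -c "
from h import *
to([.525,-.007,.205],185)"
```

```text
t6.2 tcp [ 0.5241 -0.0073  0.2047] F [ 1.   0.1 -0.2] gap 0.04 q1,q7 [0.87 0.79]
  shift [-0.0008  0.0005 -0.0003] turn [-3.000e-04  1.000e-04 -3.594e-01] n
```

>>> {"api": "servo_tool", "payload": {"series": [[0.04,0,0,0,0,0,-0.36],[0.04,0,0,0,0,0,-0.36],[0.04,0,0,0,0,0,-0.36],[0.04,0,0,0,0,0,-0.36],[0.04,0,0,0,0,0,-0.36]]}}

```text
clock: 6.65
tcp_pos: [0.524, -0.0072, 0.2046]
tcp_rot: [[-0.997, -0.078, -0.0], [-0.078, 0.997, -0.0], [0.0, -0.0, -1.0]]
ft_force: [0.9, 0.1, -0.7]
finger_gap: 0.04
finger_force: 0.0
```

Run:
```python
from h import *
to([.525,-.007,.205],185)
d=shot('wrist');save('w2',d['img'])
X=cloud(d);I=d['img'].astype(int)
u0=proj(d,[.525,-.007,.085])[0];print(u0)
v,u=np.mgrid[:400,:640];P=onz(d,np.c_[u.ravel(),v.ravel()],.085).reshape(400,640,3)
s=robot.get_state()
g=np.hypot(P[...,0]-.525,P[...,1]+.007)<.02
m=(g&(I.max(2)<110)).astype(np.uint8)
k,l,st,ce=cv2.connectedComponentsWithStats(m)
for j in range(1,k):
    if st[j,4]<15: continue
    q=P[l==j]; c,sz,a=cv2.minAreaRect((q[:,:2]*1000).astype(np.float32))
    print(st[j],ce[j].round(1),np.round(c,2),np.round(sz,2),round(a,2),'tool',(s['tcp_rot'].T@(np.r_[c[0]/1e3,c[1]/1e3,.085]-s['tcp_pos'])).round(4))
t=shot('top')
T=cloud(t)
print('pad z',T[195:225,225:300,2][t['img'][195:225,225:300].max(2)<60].round(3)[:10], 'lid front z',np.nanmedian(T[150:200,212:222,2]))
```

```text
t6.7 tcp [ 0.524  -0.0072  0.2046] F [ 0.9  0.1 -0.7] gap 0.04 q1,q7 [0.89 1.11]
  shift [-0.001   0.0001 -0.0004] turn [-0.     -0.0002 -0.0091] n
[319.42157881 201.89573429]
[316 195   9  17 148] [320. 203.] [526.    -6.41] [14.54  7.08] 4.46 tool [-0.0021  0.0006  0.1197]
pad z [] lid front z 0.001235914041090136
```

View pics/w2.png

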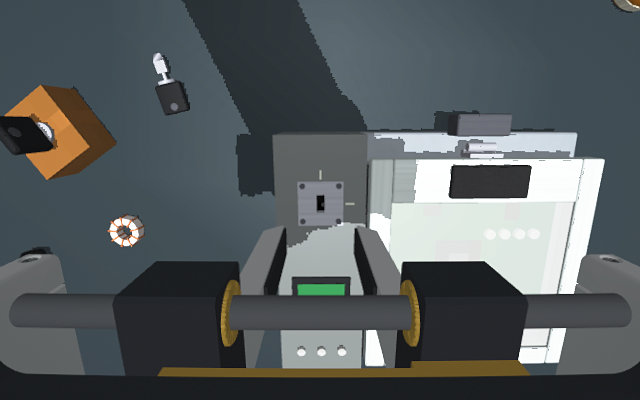

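The view shows the lid shut, with its pad at (490,182). The slot is centred at (320,203) between the four screws, and the stand and key are at the left.

```bash
python3 -c "
from h import *
d=load('wrist');X=cloud(d);print('pad',np.nanmedian(X[172:192,460:520].reshape(-1,3),0).round(4))
to([.485,-.279,.205],37.7)"
```

```text
pad [0.4953 0.1403 0.084 ]
t6.8 tcp [ 0.524  -0.0071  0.2047] F [-0.7 -0.4  0.5] gap 0.0399 q1,q7 [0.89 1.11]
  shift [ 6.010e-02 -2.681e-01 -2.000e-04] turn [-4.0000e-04  4.0000e-04  2.5618e+00] n
```

Pad z is 84 mm, so the lid is shut and staying shut. On to the key.

>>> {"api": "servo_tool", "payload": {"series": [[0.04,0.06,-0.268,0,0,0,2.56],[0.04,0.06,-0.268,0,0,0,2.56],[0.04,0.06,-0.268,0,0,0,2.56],[0.04,0.06,-0.268,0,0,0,2.56],[0.04,0.06,-0.268,0,0,0,2.56],[0.04,0.06,-0.268,0,0,0,2.56],[0.04,0.06,-0.268,0,0,0,2.56],[0.04,0.06,-0.268,0,0,0,2.56],[0.04,0.06,-0.268,0,0,0,2.56],[0.04,0.06,-0.268,0,0,0,2.56],[0.04,0.06,-0.268,0,0,0,2.56],[0.04,0.06,-0.268,0,0,0,2.56]]}}

```text
clock: 7.75
tcp_pos: [0.4862, -0.2791, 0.205]
tcp_rot: [[-0.143, 0.99, 0.0], [0.99, 0.143, -0.001], [-0.001, -0.0, -1.0]]
ft_force: [-0.8, 0.1, 0.3]
finger_gap: 0.0398
finger_force: 0.0
```

```bash
python3 -c "
from h import *
to([.485,-.279,.205],37.7)"
```

```text
t7.8 tcp [ 0.4862 -0.2791  0.205 ] F [-0.8  0.1  0.3] gap 0.0398 q1,q7 [1.13 0.29]
  shift [ 0.0002 -0.0012 -0.    ] turn [3.0000e-04 6.0000e-04 1.0565e+00] n
```

>>> {"api": "servo_tool", "payload": {"series": [[0.04,0,-0.001,0,0,0,1.056],[0.04,0,-0.001,0,0,0,1.056],[0.04,0,-0.001,0,0,0,1.056],[0.04,0,-0.001,0,0,0,1.056],[0.04,0,-0.001,0,0,0,1.056],[0.04,0,-0.001,0,0,0,1.056],[0.04,0,-0.001,0,0,0,1.056],[0.04,0,-0.001,0,0,0,1.056],[0.04,0,-0.001,0,0,0,1.056],[0.04,0,-0.001,0,0,0,1.056]]}}

```text
clock: 8.58
tcp_pos: [0.4853, -0.2791, 0.2051]
tcp_rot: [[0.788, 0.615, 0.0], [0.615, -0.788, -0.001], [-0.001, 0.001, -1.0]]
ft_force: [0.4, -0.8, -0.5]
finger_gap: 0.0401
finger_force: 0.0
```

Run:
```python
from h import *
d=shot('wrist');save('w3',d['img'])
to([.485,-.279,.205],37.7)
s=robot.get_state();R,p=s['tcp_rot'],s['tcp_pos']
X=cloud(d);L=(X-p)@R;I=d['img'].astype(int);hsv=cv2.cvtColor(d['img'],cv2.COLOR_RGB2HSV)
z=X[...,2];near=(abs(L[...,0])<.06)&(abs(L[...,1])<.06)
def rep(n,m,zz):
    v,u=np.nonzero(m);P=onz(d,np.c_[u,v],zz);Q=(P-p)@R
    c,sz,a=cv2.minAreaRect((Q[:,:2]*1000).astype(np.float32));print(n,len(u),(u.mean(),v.mean()),'tool mm',np.round(c,2),np.round(sz,2),round(a,2),'z',np.median(z[m]).round(4))
rep('stand',near&(hsv[...,0]<20)&(hsv[...,1]>110)&(abs(z-.045)<.004),.045)
rep('bowtop',near&(I.max(2)<90)&(z>.085)&(z<.094),.089)
rep('collar',near&(I.min(2)>120)&(hsv[...,1]<70)&(z>.04)&(z<.06),.049)
```

```text
t8.6 tcp [ 0.4853 -0.2791  0.205 ] F [ 0.7 -0.2  0.1] gap 0.0399 q1,q7 [ 0.97 -0.66]
  shift [-0.0002 -0.0002  0.    ] turn [0.0006 0.0005 0.0092] n
stand 3357 (np.float64(322.1644325290438), np.float64(189.8593982722669)) tool mm [0.96 2.43] [68.7  59.66] 0.29 z 0.0447
bowtop 403 (np.float64(322.78411910669973), np.float64(201.90322580645162)) tool mm [1.68 2.9 ] [34.02  8.72] 0.36 z 0.0883
collar 141 (np.float64(322.31205673758865), np.float64(193.03546099290782)) tool mm [1.15 2.73] [20.85 18.24] 89.73 z 0.0486
```

View pics/w3.png

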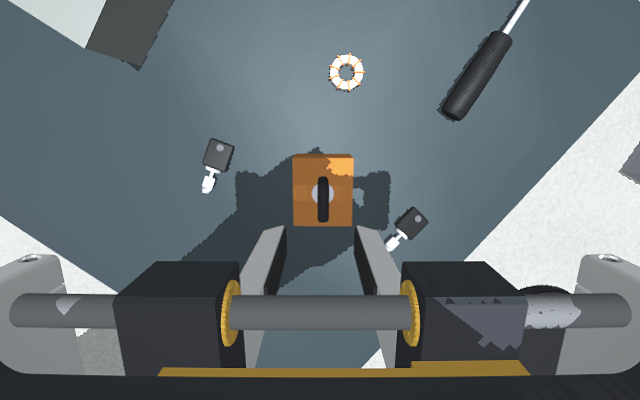

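The key's bow is at (323,202), central on the stand and aligned with the tool. Next I descend and grip.

>>> {"api": "servo_tool", "payload": {"series": [[0.04,0.0014,0.0028,0.03,0,0,0.007],[0.04,0.0014,0.0028,0.06,0,0,0.007],[0.04,0.0014,0.0028,0.09,0,0,0.007],[0.04,0.0014,0.0028,0.11,0,0,0.007],[0.04,0.0014,0.0028,0.12,0,0,0.007],[0.04,0.0014,0.0028,0.126,0,0,0.007],[0.04,0.0014,0.0028,0.126,0,0,0.007],[0.0,0.0014,0.0028,0.126,0,0,0.007],[0.0,0.0014,0.0028,0.126,0,0,0.007],[0.0,0.0014,0.0028,0.126,0,0,0.007],[0.0,0.0014,0.0028,0.126,0,0,0.007],[0.0,0.0014,0.0028,0.126,0,0,0.007]], "force": 20}}

```text
clock: 9.63
tcp_pos: [0.4881, -0.2807, 0.0793]
tcp_rot: [[0.79, 0.614, 0.0], [0.614, -0.79, -0.001], [-0.0, 0.001, -1.0]]
ft_force: [-0.3, -0.1, -0.5]
finger_gap: 0.0103
finger_force: 0.2
```

```bash
python3 -c "
from h import *
to([.485,-.279,.205],37.7)"
```

```text
t9.6 tcp [ 0.4881 -0.2807  0.0793] F [-0.3 -0.1 -0.5] gap 0.0103 q1,q7 [ 0.9  -0.77]
  shift [-0.0014 -0.0032 -0.1257] turn [0.0009 0.0003 0.0027] n
```

>>> {"api": "servo_tool", "payload": {"series": [[0,0,0,0,0,0,0],[0,0,0,0,0,0,0],[0,0,0,0,0,0,0],[0,0,0,-0.015,0,0,0],[0,0,0,-0.03,0,0,0],[0,0,0,-0.05,0,0,0],[0,0,0,-0.07,0,0,0],[0,0,0,-0.1,0,0,0],[0,0,0,-0.13,0,0,0],[0,0,0,-0.13,0,0,0]], "force": 50}}

```text
clock: 10.47
tcp_pos: [0.4899, -0.2811, 0.214]
tcp_rot: [[0.789, 0.614, 0.005], [0.614, -0.789, -0.004], [0.002, 0.006, -1.0]]
ft_force: [1.3, -0.2, -0.1]
finger_gap: 0.0098
finger_force: 50.0
```

Run:
```python
from h import *
to([.526,-.0064,.209],184.6)
d=shot('wrist');I=d['img']
s=robot.get_state();R,p=s['tcp_rot'],s['tcp_pos']
X=cloud(d);L=(X-p)@R
m=(I.min(2)>110)&(L[...,2]>.03)&(L[...,2]<.075)&(abs(L[...,:2]).max(2)<.03)
for a in np.arange(.03,.075,.005):
    q=L[m&(L[...,2]>=a)&(L[...,2]<a+.005)]
    if len(q): print(a.round(3),len(q),q.min(0).round(4),q.max(0).round(4))
save('w4',I[80:320,200:440],2.4)
```

```text
t10.5 tcp [ 0.4899 -0.2811  0.214 ] F [ 1.3 -0.2 -0.1] gap 0.0098 q1,q7 [ 0.97 -0.66]
  shift [ 0.1971 -0.1948  0.0041] turn [ 0.0046  0.0075 -2.561 ] n
0.03 3 [ 0.0083 -0.0058  0.0301] [0.0089 0.0071 0.0318]
```

View pics/w4.png

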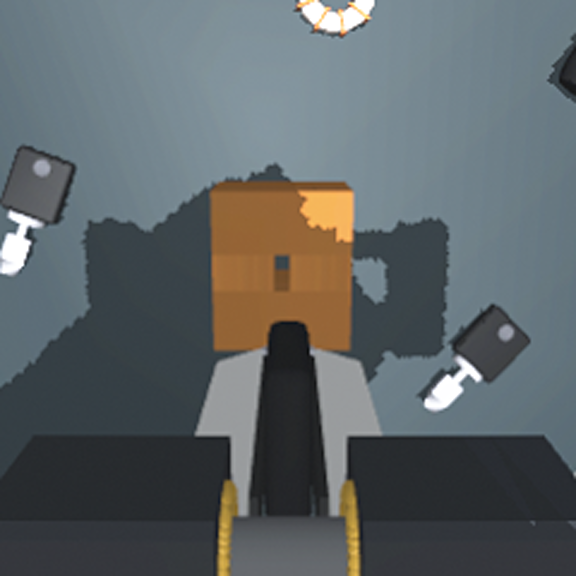

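The picture shows the key held upright between the fingers and the stand's slot empty, at (282,270) in the crop. Next I carry it to the switch.

>>> {"api": "servo_tool", "payload": {"series": [[0,0.197,-0.195,0.004,0,0,-2.561],[0,0.197,-0.195,0.004,0,0,-2.561],[0,0.197,-0.195,0.004,0,0,-2.561],[0,0.197,-0.195,0.004,0,0,-2.561],[0,0.197,-0.195,0.004,0,0,-2.561],[0,0.197,-0.195,0.004,0,0,-2.561],[0,0.197,-0.195,0.004,0,0,-2.561],[0,0.197,-0.195,0.004,0,0,-2.561],[0,0.197,-0.195,0.004,0,0,-2.561],[0,0.197,-0.195,0.004,0,0,-2.561],[0,0.197,-0.195,0.004,0,0,-2.561],[0,0.197,-0.195,0.004,0,0,-2.561]]}}

```text
clock: 11.52
tcp_pos: [0.5234, -0.0056, 0.2038]
tcp_rot: [[-0.562, 0.827, -0.001], [0.827, 0.562, 0.0], [0.001, -0.001, -1.0]]
ft_force: [-0.4, 1.1, -0.7]
finger_gap: 0.0095
finger_force: 50.0
```

```bash
python3 -c "
from h import *
to([.526,-.0064,.209],184.6)"
```

```text
t11.5 tcp [ 0.5234 -0.0056  0.2038] F [-0.4  1.1 -0.7] gap 0.0095 q1,q7 [0.78 0.16]
  shift [-0.0022  0.0017 -0.0052] turn [-6.0000e-04 -1.3000e-03 -1.0547e+00] n
```

>>> {"api": "servo_tool", "payload": {"series": [[0,-0.0022,0.0017,0,0,-0.001,-1.055],[0,-0.0022,0.0017,0,0,-0.001,-1.055],[0,-0.0022,0.0017,0,0,-0.001,-1.055],[0,-0.0022,0.0017,0,0,-0.001,-1.055],[0,-0.0022,0.0017,0,0,-0.001,-1.055],[0,-0.0022,0.0017,0,0,-0.001,-1.055],[0,-0.0022,0.0017,0,0,-0.001,-1.055],[0,-0.0022,0.0017,0,0,-0.001,-1.055],[0,-0.0022,0.0017,0,0,-0.001,-1.055],[0,-0.0022,0.0017,0.015,0,-0.001,-1.055],[0,-0.0022,0.0017,0.03,0,-0.001,-1.055],[0,-0.0022,0.0017,0.03,0,-0.001,-1.055]]}}

```text
clock: 12.52
tcp_pos: [0.5248, -0.0069, 0.1711]
tcp_rot: [[-0.997, -0.072, -0.004], [-0.072, 0.997, -0.0], [0.004, -0.0, -1.0]]
ft_force: [-0.4, -0.3, -1.2]
finger_gap: 0.0099
finger_force: 50.0
```

Run:
```python
from h import *
to([.526,-.0064,.157],184.6)
d=shot('wrist');I=d['img'];save('w5',I[100:320,210:430],2.6)
```

```text
t12.5 tcp [ 0.5248 -0.0069  0.1711] F [-0.4 -0.3 -1.2] gap 0.0099 q1,q7 [0.86 1.06]
  shift [-0.0013  0.0004  0.0141] turn [-0.0001 -0.0036 -0.008 ] n
```

View pics/w5.png

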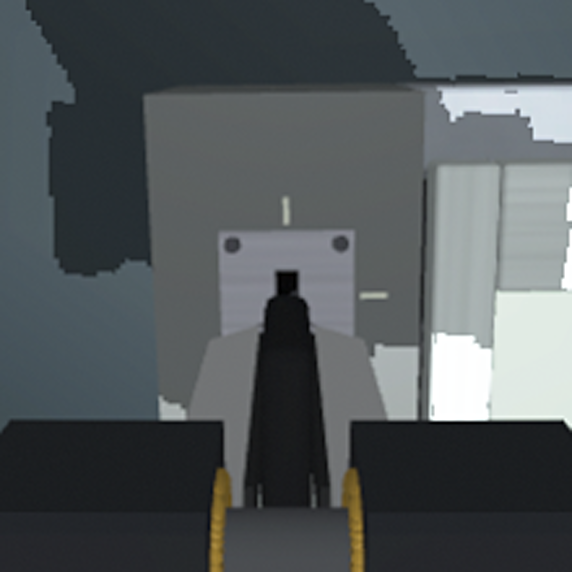

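The key lines up laterally with the slot (both at column 287 in the crop). Next I lower it into the mouth.

>>> {"api": "servo_tool", "payload": {"series": [[0,-0.0012,0.0003,0.005,0,-0.003,-0.01],[0,-0.0012,0.0003,0.01,0,-0.003,-0.01],[0,-0.0012,0.0003,0.014,0,-0.003,-0.01],[0,-0.0012,0.0003,0.018,0,-0.003,-0.01],[0,-0.0012,0.0003,0.02,0,-0.003,-0.01],[0,-0.0012,0.0003,0.022,0,-0.003,-0.01],[0,-0.0012,0.0003,0.024,0,-0.003,-0.01],[0,-0.0012,0.0003,0.024,0,-0.003,-0.01]]}}

```text
clock: 13.23
tcp_pos: [0.5273, -0.0062, 0.1504]
tcp_rot: [[-0.996, -0.084, 0.003], [-0.084, 0.996, -0.001], [-0.003, -0.001, -1.0]]
ft_force: [-2.3, 0.1, -1.2]
finger_gap: 0.0098
finger_force: 50.0
```

```bash
python3 -c "
from h import *
to([.526,-.0064,.117],184.8);print(robot.get_state()['wrist_torque'].round(2))"
```

```text
t13.2 tcp [ 0.5273 -0.0062  0.1504] F [-2.3  0.1 -1.2] gap 0.0098 q1,q7 [0.83 1.05]
  shift [ 0.0014 -0.0001  0.0334] turn [-0.0008  0.0028  0.0003] n
[ 0.04  0.43 -0.04]
```

>>> {"api": "servo_tool", "payload": {"series": [[0,0.001,0,0.002,0,0.001,0],[0,0.001,0,0.004,0,0.001,0],[0,0.001,0,0.006,0,0.001,0],[0,0.001,0,0.008,0,0.001,0],[0,0.001,0,0.009,0,0.001,0],[0,0.001,0,0.009,0,0.001,0]]}}

```text
clock: 13.73
tcp_pos: [0.5255, -0.0061, 0.1409]
tcp_rot: [[-0.996, -0.084, -0.0], [-0.084, 0.996, -0.001], [0.0, -0.001, -1.0]]
ft_force: [-6.3, 1.3, -3.3]
finger_gap: 0.0098
finger_force: 50.0
```

```bash
python3 -c "
from h import *
to([.526,-.0064,.117],184.8);print(robot.get_state()['wrist_torque'].round(2))"
```

```text
t13.7 tcp [ 0.5255 -0.0061  0.1409] F [-6.3  1.3 -3.3] gap 0.0098 q1,q7 [0.82 1.04]
  shift [-0.0005 -0.0003  0.0239] turn [-0.0006 -0.0001  0.0007] n
[ 0.35  1.67 -0.02]
```

>>> {"api": "servo_tool", "payload": {"series": [[0,0.0006,0,0.001,0,0,0.05],[0,0.0006,0,0.002,0,0,-0.05],[0,0.0006,0,0.003,0,0,0.05],[0,0.0006,0,0.004,0,0,-0.05],[0,0.0006,0,0.005,0,0,0.05],[0,0.0006,0,0.006,0,0,-0.05],[0,0.0006,0,0.007,0,0,0.05],[0,0.0006,0,0.008,0,0,-0.05],[0,0.0006,0,0.009,0,0,0.05],[0,0.0006,0,0.01,0,0,-0.05],[0,0.0006,0,0.011,0,0,0.05],[0,0.0006,0,0.012,0,0,0]]}}

```text
clock: 14.73
tcp_pos: [0.5253, -0.0071, 0.1295]
tcp_rot: [[-0.997, -0.077, 0.001], [-0.077, 0.997, -0.002], [-0.0, -0.002, -1.0]]
ft_force: [-10.4, -6.0, 10.1]
finger_gap: 0.01
finger_force: 50.0
```

```bash
python3 -c "
from h import *
to([.526,-.0064,.117],184.8);print(robot.get_state()['wrist_torque'].round(2))"
```

```text
t14.7 tcp [ 0.5253 -0.0071  0.1295] F [-10.4  -6.   10.1] gap 0.01 q1,q7 [0.81 1.02]
  shift [-0.0008  0.0007  0.0125] turn [-0.0024  0.0005 -0.007 ] n
[-1.55  2.29 -0.03]
```

>>> {"api": "servo_tool", "payload": {"series": [[0,0.0005,-0.0002,0.001,0,0,0.05],[0,0.0005,-0.0002,0.002,0,0,-0.05],[0,0.0005,-0.0002,0.003,0,0,0.05],[0,0.0005,-0.0002,0.004,0,0,-0.05],[0,0.0005,-0.0002,0.005,0,0,0.05],[0,0.0005,-0.0002,0.006,0,0,-0.05],[0,0.0005,-0.0002,0.007,0,0,0.05],[0,0.0005,-0.0002,0.008,0,0,-0.05],[0,0.0005,-0.0002,0.009,0,0,0.05],[0,0.0005,-0.0002,0.0095,0,0,-0.05],[0,0.0005,-0.0002,0.01,0,0,0.05],[0,0.0005,-0.0002,0.01,0,0,0]]}}

```text
clock: 15.73
tcp_pos: [0.5251, -0.0071, 0.1201]
tcp_rot: [[-0.997, -0.077, 0.001], [-0.077, 0.997, -0.003], [-0.001, -0.003, -1.0]]
ft_force: [-7.2, -2.3, 6.2]
finger_gap: 0.0099
finger_force: 50.0
```

```bash
python3 -c "
from h import *
to([.526,-.0064,.117],184.8);print(robot.get_state()['wrist_torque'].round(2))"
```

```text
t15.7 tcp [ 0.5251 -0.0071  0.1201] F [-7.2 -2.3  6.2] gap 0.0099 q1,q7 [0.8  1.01]
  shift [-0.001   0.0006  0.0031] turn [-0.0027  0.0011 -0.0069] n
[-0.36  1.81 -0.14]
```

>>> {"api": "servo_tool", "payload": {"series": [[0,0.0004,0,0.0006,0,0,0.05],[0,0.0004,0,0.0012,0,0,-0.05],[0,0.0004,0,0.0016,0,0,0.05],[0,0.0004,0,0.002,0,0,-0.05],[0,0.0004,0,0.002,0,0,0.0],[0,0.0004,0,0.002,0,0,0]]}}

```text
clock: 16.23
tcp_pos: [0.5255, -0.0068, 0.1191]
tcp_rot: [[-0.997, -0.082, 0.003], [-0.082, 0.997, -0.002], [-0.003, -0.003, -1.0]]
ft_force: [-13.9, -5.0, 35.4]
finger_gap: 0.0095
finger_force: 50.0
```

```bash
python3 -c "
from h import *
to([.526,-.0064,.117],184.8);print(robot.get_state()['wrist_torque'].round(2))"
```

```text
t16.2 tcp [ 0.5255 -0.0068  0.1191] F [-13.9  -5.   35.4] gap 0.0095 q1,q7 [0.8  1.01]
  shift [-0.0006  0.0003  0.0021] turn [-0.0025  0.0027 -0.0021] n
[-1.15  3.62  0.07]
```

The key is seated: the collar meets the plate at 35 N with the TCP at 0.119. I ease the push and turn clockwise.

>>> {"api": "servo_tool", "payload": {"series": [[0,0.0003,0,-0.001,0,0,0.05],[0,0.0003,0,-0.001,0,0,0.14],[0,0.0003,0,-0.001,0,0,0.24],[0,0.0003,0,-0.001,0,0,0.34],[0,0.0003,0,-0.001,0,0,0.44],[0,0.0003,0,-0.001,0,0,0.54],[0,0.0003,0,-0.001,0,0,0.62],[0,0.0003,0,-0.001,0,0,0.7],[0,0.0003,0,-0.001,0,0,0.7]], "force": 58}}

```text
clock: 16.98
tcp_pos: [0.5251, -0.0062, 0.1192]
tcp_rot: [[-0.813, 0.582, 0.003], [0.582, 0.813, -0.001], [-0.003, 0.001, -1.0]]
ft_force: [-5.5, 0.3, 10.1]
finger_gap: 0.0097
finger_force: 58.0
```

```bash
python3 -c "
from h import *
to([.5255,-.0068,.119],184.8-90);print(robot.get_state()['wrist_torque'].round(2))"
```

```text
t17.0 tcp [ 0.5251 -0.0062  0.1192] F [-5.5  0.3 10.1] gap 0.0097 q1,q7 [0.71 0.41]
  shift [-0.0006 -0.0002  0.0002] turn [0.0025 0.0025 0.8662] n
[0.22 1.08 0.05]
```

>>> {"api": "servo_tool", "payload": {"series": [[0,0,0,0,0,0,0.1],[0,0,0,0,0,0,0.2],[0,0,0,0,0,0,0.3],[0,0,0,0,0,0,0.4],[0,0,0,0,0,0,0.5],[0,0,0,0,0,0,0.6],[0,0,0,0,0,0,0.7],[0,0,0,0,0,0,0.78],[0,0,0,0,0,0,0.84],[0,0,0,0,0,0,0.88],[0,0,0,0,0,0,0.92],[0,0,0,0,0,0,0.92]]}}

```text
clock: 17.98
tcp_pos: [0.5256, -0.0061, 0.1192]
tcp_rot: [[-0.033, 0.999, 0.004], [0.999, 0.033, -0.0], [-0.001, 0.004, -1.0]]
ft_force: [-0.8, 0.6, 7.1]
finger_gap: 0.0095
finger_force: 58.0
```

Run:
```python
from h import *
to([.5255,-.0068,.119],184.8-90);print(robot.get_state()['wrist_torque'].round(2))
```

```text
t18.0 tcp [ 0.5256 -0.0061  0.1192] F [-0.8  0.6  7.1] gap 0.0095 q1,q7 [ 0.56 -0.38]
  shift [-0.0007 -0.0001  0.0002] turn [ 0.0041  0.0007 -0.0508] n
[0.36 0.27 0.23]
```

>>> {"api": "servo_tool", "payload": {"series": [[0,0,0,0,0,0,0.03],[0,0,0,0,0,0,0.06],[0,0,0,0,0,0,0.09],[0,0,0,0,0,0,0.09]]}}

```text
clock: 18.32
tcp_pos: [0.5256, -0.0062, 0.1192]
tcp_rot: [[0.056, 0.998, 0.004], [0.998, -0.056, -0.0], [-0.0, 0.004, -1.0]]
ft_force: [-0.3, 1.9, 6.1]
finger_gap: 0.0098
finger_force: 58.0
```

Run:
```python
from h import *
to([.5255,-.0068,.119],184.8-90);print(robot.get_state()['wrist_torque'].round(2))
```

```text
t18.3 tcp [ 0.5256 -0.0062  0.1192] F [-0.3  1.9  6.1] gap 0.0098 q1,q7 [ 0.54 -0.46]
  shift [-0.0006 -0.0001  0.0002] turn [ 0.0042  0.0004 -0.1402] n
[0.36 0.1  0.25]
```

>>> {"api": "servo_tool", "payload": {"series": [[0,0,0,0,0,0,0.03],[0,0,0,0,0,0,0.06],[0,0,0,0,0,0,0.06]]}}

```text
clock: 18.57
tcp_pos: [0.5257, -0.0062, 0.1192]
tcp_rot: [[0.116, 0.993, 0.004], [0.993, -0.116, -0.0], [0.0, 0.004, -1.0]]
ft_force: [0.3, 1.4, 6.4]
finger_gap: 0.0098
finger_force: 58.0
```

Run:
```python
from h import *
to([.5255,-.0068,.119],184.8-90);print(robot.get_state()['wrist_torque'].round(2))
d=shot('wrist');t=shot('scene')
a=cv2.resize(d['img'][110:310,220:420],(590,590),interpolation=cv2.INTER_CUBIC)
save('w6',a)
```

```text
t18.6 tcp [ 0.5257 -0.0062  0.1192] F [0.3 1.4 6.4] gap 0.0098 q1,q7 [ 0.53 -0.51]
  shift [-0.0006 -0.0001  0.0002] turn [ 0.0043  0.0004 -0.2001] n
[0.32 0.09 0.25]
```

View pics/w6.png

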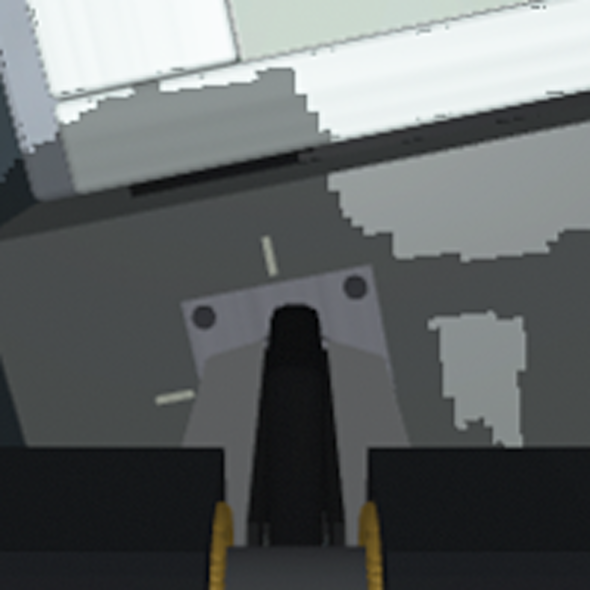

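The bow is still gripped, at (296,310) in the crop. The wrist torque has levelled off at about 0.25 N m, so I check numerically whether the key is slipping in the grip.

Run:
```python
from h import *
d=load('wrist');s=robot.get_state();X=cloud(d);L=(X-s['tcp_pos'])@s['tcp_rot'];I=d['img']
m=(I.max(2)<60)&(abs(L[...,1])<.012)&(abs(L[...,0])<.025)&(L[...,2]<.02)&(L[...,2]>-.02)
q=L[m];print(len(q),q.min(0).round(4),q.max(0).round(4))
for a in np.arange(-.016,.022,.004):
    r=q[(q[:,0]>=a)&(q[:,0]<a+.004)]
    if len(r): print(a.round(3),len(r),'y',r[:,1].min().round(4),r[:,1].max().round(4),'z',r[:,2].min().round(4),r[:,2].max().round(4))
# scene view: bow above the plate
t=load('scene');X=cloud(t);I=t['img']
m=(I.max(2)<70)&(np.hypot(X[...,0]-.5257,X[...,1]+.0062)<.03)&(X[...,2]>.09)&(X[...,2]<.135)
if m.sum()>5:
    q=X[m];print('scene',len(q),q.mean(0).round(4),cv2.minAreaRect((q[:,:2]*1000).astype(np.float32)))
```

```text
1689 [-0.0164 -0.0055 -0.02  ] [0.0172 0.007  0.02  ]
-0.016 117 y -0.0043 0.0054 z -0.0107 -0.006
-0.012 149 y -0.0043 0.0054 z -0.0108 -0.0061
-0.008 147 y -0.0042 0.0054 z -0.0196 -0.006
-0.004 162 y -0.0043 0.0054 z -0.0199 -0.0064
0.0 165 y -0.0043 0.0055 z -0.0196 -0.0061
0.004 181 y -0.0054 0.007 z -0.0185 0.018
0.008 270 y -0.0055 0.007 z -0.02 0.02
0.012 244 y -0.0045 0.0054 z -0.0114 0.0185
0.016 253 y -0.0037 0.0045 z -0.0101 0.0198
scene 48 [ 0.5272 -0.0212  0.1158] ((527.0802001953125, -19.96417236328125), (6.708560466766357, 11.810419082641602), 1.0500913858413696)
```

>>> {"api": "servo_tool", "payload": {"series": [[0,0,0,0,0,0,0.03],[0,0,0,0,0,0,0.06],[0,0,0,0,0,0,0.06]]}}

```text
clock: 18.92
tcp_pos: [0.5257, -0.0062, 0.1192]
tcp_rot: [[0.175, 0.985, 0.004], [0.985, -0.175, -0.0], [0.0, 0.004, -1.0]]
ft_force: [0.4, 0.9, 6.1]
finger_gap: 0.0095
finger_force: 58.2
```

Run:
```python
from h import *
to([.5255,-.0068,.119],184.8-90);print(robot.get_state()['wrist_torque'].round(3))
d=shot('wrist');s=robot.get_state();X=cloud(d);L=(X-s['tcp_pos'])@s['tcp_rot'];I=d['img']
m=(I.max(2)<60)&(abs(L[...,1])<.012)&(abs(L[...,0])<.025)&(L[...,2]<-.005)&(L[...,2]>-.0115)
q=L[m];print(np.round(cv2.minAreaRect((q[:,:2]*1000).astype(np.float32))[2],2),len(q))
for a in np.arange(-.016,.022,.004):
    r=q[(q[:,0]>=a)&(q[:,0]<a+.004)]
    if len(r): print(a.round(3),'y',r[:,1].min().round(4),r[:,1].max().round(4))
```

```text
t18.9 tcp [ 0.5257 -0.0062  0.1192] F [0.4 0.9 6.1] gap 0.0095 q1,q7 [ 0.52 -0.57]
  shift [-0.0007 -0.0001  0.0002] turn [ 4.500e-03  2.000e-04 -2.597e-01] n
[ 0.229 -0.113  0.561]
3.13 1262
-0.016 y -0.0043 0.0054
-0.012 y -0.0043 0.0054
-0.008 y -0.0042 0.0053
-0.004 y -0.0042 0.0053
0.0 y -0.0042 0.0053
0.004 y -0.0046 0.0056
0.008 y -0.0055 0.0068
0.012 y -0.0046 0.0052
0.016 y -0.0031 0.0043
```

The torque rose sharply to 0.56 N m with no slip, so the plug is on its stop. I hold there and check that it is steady.

>>> {"api": "servo_tool", "payload": {"series": [[0,0,0,0,0,0,0.01],[0,0,0,0,0,0,0.01],[0,0,0,0,0,0,0.01],[0,0,0,0,0,0,0.01],[0,0,0,0,0,0,0.01],[0,0,0,0,0,0,0.01]]}}

```text
clock: 19.47
tcp_pos: [0.5257, -0.0062, 0.1192]
tcp_rot: [[0.183, 0.983, 0.004], [0.983, -0.183, -0.0], [0.0, 0.004, -1.0]]
ft_force: [-0.1, 1.2, 6.3]
finger_gap: 0.0094
finger_force: 58.2
```

Run:
```python
from h import *
to([.5255,-.0068,.119],184.8-90);tz=robot.get_state()['wrist_torque'].round(3);print(tz)
d=shot('top');X=cloud(d);u=proj(d,[.4953,.1403,.084])[0].round().astype(int);print(u,np.nanmedian(X[u[1]-2:u[1]+3,u[0]-6:u[0]+7].reshape(-1,3),0).round(4))
if tz[2]>.4 and abs(np.nanmedian(X[u[1]-2:u[1]+3,u[0]-6:u[0]+7,2])-.084)<.008: print(robot.job_done())
```

```text
t19.5 tcp [ 0.5257 -0.0062  0.1192] F [-0.1  1.2  6.3] gap 0.0094 q1,q7 [ 0.52 -0.57]
  shift [-0.0007 -0.0001  0.0002] turn [ 4.400e-03  2.000e-04 -2.676e-01] n
[ 0.238 -0.087  0.647]
[264 206] [0.4966 0.1418 0.0835]
the job is handed in; nothing more can be done
None
```

I handed the job in at 19.5 s: the lid is shut past its catch (pad at 84 mm), and the key is fully home, turned clockwise to the stop (wrist torque 0.65 N m), and still gripped and held there; no verdict came back.

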